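Pack the optics kit tray

TASK

Pack the optics kit: set the microscope objective, the mirror mount, the steel post and the wafer carrier upright in the kit tray, each down in its own pocket (wafer carrier in the large round one, objective in the medium round one, post in the small round one, mirror mount in the square one). The sample vial and the roll of tape resemble kit parts but do not belong: leave them where they are.

Things in the scene. Friction and masses are not known exactly. Their poses are not given: they have to be found in the camera images.
- objective: microscope objective, a stepped metal barrel 27 mm in diameter and 50 mm tall (black foot, pale barrel 25 mm in diameter from 10 to 32 mm height, then 23 mm from 34 to 44 mm, narrow tip 16 mm above that), green ring, standing upright, 0.13 kg. Origin at the centre of its underside, z up
- mirror_mount: small black mirror mount, 38 (x) x 34 (y) x 34 (z) mm, 0.11 kg: two upright square plates, a round mirror on the -x face, two knobs on the +x face. Origin at the underside, mid-length; z up. The plates span x -16 to +7 mm and y -17 to +17 mm, the knobs reach x = +19 mm. Grip it along y across the plates' side edges (34 mm) at x = -4.5 mm
- post: plain steel optical post, a rod 13 mm in diameter and 61 mm tall, standing on end, 0.075 kg. Origin at the centre of its underside, z along the rod, up
- wafer_carrier: round pale plastic wafer carrier, a flat closed dish 66 mm in diameter and 18 mm high with a shallow dip in its top and no hole; lower 10 mm is 62 mm in diameter, upper 8 mm is 66 mm, 0.06 kg. Origin at the centre of its underside, z up
- sample_vial: look-alike, not in the kit: plastic screw-cap sample vial, clear with an orange lower part and a white cap, 26 mm in diameter, 53 mm tall, standing among the parts. Origin at the centre of its underside, z up. Leave it alone
- tape_roll: look-alike, not in the kit: roll of tan paper tape, 68 mm in diameter and 18 mm high with a hole in its middle, lying flat among the parts. Origin at the centre of its underside, z up. Leave it alone
- nest_large_round: square grey nest 95 x 95 x 10 mm, fixed; four fill the flat aluminium kit tray two by two in any order, 96 mm apart (tray 204 mm square, rim level with the nests' tops, 13 mm above the desk). In its middle a large round pocket 84 mm in diameter, 6 mm deep, dark floor. Origin: nest's centre, underside; pocket floor 4 mm, top 10 mm above it; x, y along its sides. For the wafer carrier
- nest_medium_round: square grey nest 95 x 95 x 10 mm, fixed; four fill the flat aluminium kit tray two by two in any order, 96 mm apart (tray 204 mm square, rim level with the nests' tops, 13 mm above the desk). In its middle a medium round pocket 46 mm in diameter, 6 mm deep, dark floor. Origin: nest's centre, underside; pocket floor 4 mm, top 10 mm above it; x, y along its sides. For the objective
- nest_small_round: square grey nest 95 x 95 x 10 mm, fixed; four fill the flat aluminium kit tray two by two in any order, 96 mm apart (tray 204 mm square, rim level with the nests' tops, 13 mm above the desk). In its middle a small round pocket 30 mm in diameter, 6 mm deep, dark floor. Origin: nest's centre, underside; pocket floor 4 mm, top 10 mm above it; x, y along its sides. For the post
- nest_square: square grey nest 95 x 95 x 10 mm, fixed; four fill the flat aluminium kit tray two by two in any order, 96 mm apart (tray 204 mm square, rim level with the nests' tops, 13 mm above the desk). In its middle a square pocket 58 x 58 mm, 6 mm deep, dark floor. Origin: nest's centre, underside; pocket floor 4 mm, top 10 mm above it; x, y along its sides. For the mirror mount, turned any way

How it is judged (in metres and radians):
At the end, for the whole second after the job is handed in: Objective, mirror mount, post and wafer carrier stand upright (within 0.1 rad) and at rest on the floor of their own pockets, origin within 12 mm of the pocket's centre (mirror mount: 15 mm); no part is left up on a pocket's edge; vial and tape roll are upright and within 20 mm of where they began (horizontal distance between objective and nest_medium_round below 0.012 m and z of objective in the frame of nest_medium_round between 0.001 and 0.007 m and angle between each of objective, mirror_mount, post, wafer_carrier, sample_vial, tape_roll's own z axis and vertical below 0.1 rad and linear speed of each of objective, mirror_mount, post, wafer_carrier below 0.02 m/s and horizontal distance between mirror_mount and nest_square below 0.015 m and z of mirror_mount in the frame of nest_square between 0.001 and 0.007 m and horizontal distance between post and nest_small_round below 0.012 m and z of post in the frame of nest_small_round between 0.001 and 0.007 m and horizontal distance between wafer_carrier and nest_large_round below 0.012 m and z of wafer_carrier in the frame of nest_large_round between 0.001 and 0.007 m and distance of each of sample_vial, tape_roll from where it was at the start of the episode below 0.02 m); the robot touches nothing.
It fails at once if the sample vial or the tape roll is carried off, pushed away or tipped over (distance of any of sample_vial, tape_roll from where it was at the start of the episode above 0.03 m or angle between any of sample_vial, tape_roll's own z axis and vertical above 0.4 rad).
It also fails if it takes over 109 s, if anything falls off the work surface, if the arm or the gripper's body presses on something with over 40 N, if the wrist force passes 120 N, or if a joint passes its speed limit or range.

ROBOT

A 6-joint arm with a two-finger parallel gripper is mounted at the origin on a cart in front of the work surface, level with it; the furniture and walls round the work are solid. World frame = base frame: x ahead of the robot, y to its left, z up, the work surface at z = 0. Lengths are in m, angles in degrees, forces in N, time in s.
With the tool pointing down it reaches from about 0.35 to 0.975 m from the base axis. Payload 4.9 kg.
Tool frame: the origin (TCP) lies midway between the tips of the shut fingers; the grasp point (between the pads) lies 19 mm behind it; z points along the fingers, y is the direction in which the jaws open and shut (so a half turn about z gives the same grasp; the last joint's range is limited). The gripper opens to 85 mm and grips with 20 to 120 N. Pads are 22 mm wide; open, the fingers measure 114 mm over their backs; the gripper's body (76 mm by 85 mm) begins 54 mm behind the grasp point. The pads swing forward as they close: fully open they stand 13 mm farther back than shut.
Start: joints at [59.53, 3.019, 92.412, -0, 84.569, -6.818], TCP at [0.251, 0.572, 0.231] pointing down, gripper open.
Joint ranges: [-172.51, 172.51], [-57.92, 126.97], [3.15, 148.05], [-58.71, 238.71], [5.1, 150.11], [-179.66, 179.66]. Speed limits (degrees/s): [147.25, 147.25, 180, 180, 180, 180].

INTERFACE

Orientations are given as a 3x3 rotation matrix whose columns are the frame's x, y, z axes.
In Python, from plant import env gives the robot as it stands.
- The arm moves only by the shell command python3 -m jog 'ROWS'. ROWS is JSON, one flat list of numbers, 7 for each row, row after row: the closure in counts, from 0 (fully open) to 255 (shut), then the shift along the tool's x, y, z in m, then the turn, a rotation vector about the tool's x, y, z in rad. In form: [claw, dx, dy, dz, rx, ry, rz, claw, dx, dy, dz, rx, ry, rz, ...]. A call has 1 to 8 rows; each row is the pose to reach, as a shift and turn from the pose commanded when the call began, along the tool's axes at that moment; what a row does not reach only later rows make up. A row lasts 1/8 s, in which the tool goes at most 62.5 mm and 10.7 degrees, less where a joint would pass 70% of its speed; a pose out of reach is approached as far as the arm can. A call with a gripper value outside its range is refused whole. The fingers move at their own pace and stop on an object; the grip force is fixed at half the most. Time passes only in rows, so rows that repeat a pose let the fingers close. It gives the time, the measured TCP pose, the force and the opening at its end, in the units of the state.
- env.get_obs(): the state, without advancing time (a new reading comes with each control period).
- env.read_camera(name): name is "scene" or "top" or "wrist"; returns a dict with "image" (480x640x3 uint8, red, green, blue), "mtx" (3x3 intrinsics, pixels), "k1" (the pictures are not rectified: a ray, as slopes to the right and down, at radius r is drawn at 1 + k1 r^2 times it, then the intrinsics apply), "xyz" and "orientation" of the camera in the world. Camera axes: x right, y down, z forward; pixel columns grow to the right and rows downward; lengths in m; the calibration is good to about 2 mm. A picture is of the moment at which its call begins. There is no depth.
- env.hand_in(): hands the job in, once; it reports no verdict.
The state is a dict: "time": time; "joint_positions": joint angles; "joint_velocities": joint speeds; "effort": joint torques, N m; "eef_pos": TCP position; "tcp_rot": TCP orientation; "wrist_force": force on the tool from outside, world axes, zero at the start; "moment": the same for the moment, N m; "grip_width": finger opening in m.
Only numpy, scipy, OpenCV 4.12 (cv2) and the standard library are available. Lean on these libraries where they do the work, as an engineer would, in place of code of your own. Each camera call takes 0.05 s, during which the arm holds its last target. There are 200 camera calls.

## Working session

There is one attempt and no reset: what is moved stays moved. The work goes in short steps, Python scripts to look and compute and a shell command to move; the robot and the scene stay as the last step left them, time stands still between calls to the robot, and variables do not carry over. Pictures are saved under pics/ and viewed, about 12 in all and at most 16, crops included, and the job is handed in when it is done.

```bash
mkdir -p pics; ls; python3 - <<'E'
from plant import env
import cv2
for n in ("scene","top"):
    c=env.read_camera(n); cv2.imwrite(f"pics/{n}0.png",c["image"][:,:,::-1]); print(n,c["mtx"],c["k1"],c["xyz"],c["orientation"])
print(env.get_obs())
E
```

```text
pics
scene [[482.90620374   0.         317.62804441]
 [  0.         482.90620374 240.45492288]
 [  0.           0.           1.        ]] -0.10767597056870268 [-0.05965124 -0.49547628  0.53786764] [[ 0.68253158 -0.37857487  0.62516534]
 [-0.73050928 -0.37972453  0.56759623]
 [ 0.02251295 -0.84409144 -0.53572644]]
top [[614.31387517   0.         321.02093291]
 [  0.         614.31387517 234.72492374]
 [  0.           0.           1.        ]] -0.19793538267158223 [0.42606635 0.04205548 1.15613955] [[ 0.01292433 -0.99529419  0.09603351]
 [-0.99975129 -0.01460811 -0.01685097]
 [ 0.01817454 -0.09579184 -0.99523545]]
{'time': 0.1, 'joint_positions': array([ 5.95306527e+01,  3.05487955e+00,  9.24850110e+01,  1.86364679e-03,
        8.45656370e+01, -6.81984560e+00]), 'joint_velocities': array([-0.06329055, -0.10746773, -0.1277914 ,  0.06451704,  0.03181119,
       -0.00302469]), 'effort': array([ 2.25012457e-05, -3.94905317e+01, -3.71362424e+01, -1.23791951e-04,
        3.96334144e-03, -7.98000087e-06]), 'eef_pos': array([0.2504381 , 0.57202674, 0.23016255]), 'tcp_rot': array([[-9.16015130e-01,  4.01142563e-01, -9.61844829e-04],
       [ 4.01143638e-01,  9.16013817e-01, -1.57103065e-03],
       [ 2.50855890e-04, -1.82492578e-03, -9.99998303e-01]]), 'wrist_force': array([-0.07376134,  1.07142875, -0.34446555]), 'moment': array([-0.0046096 , -0.01256522, -0.00606387]), 'grip_width': 0.08560350664897252}
```

View pics/top0.png

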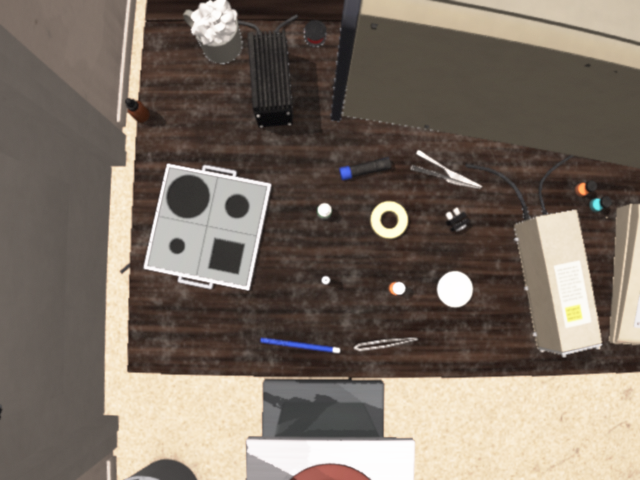

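View pics/scene0.png

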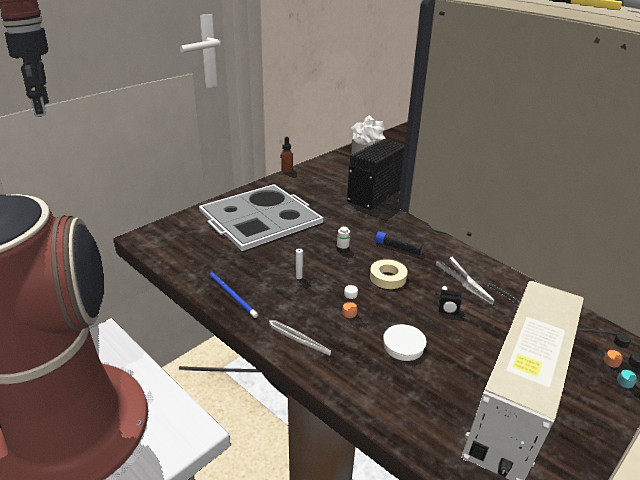

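```bash
cat > h.py <<'E'
from plant import env
import cv2, numpy as np
def und(c,px):
    d=np.array([0.,0,0,0,0]); d[0]=c["k1"]
    return cv2.undistortPointsIter(np.array(px,float).reshape(-1,1,2),c["mtx"],d,None,None,(3,100,1e-12)).reshape(-1,2)
def cast(c,px,z):
    r=np.c_[und(c,px),np.ones(len(np.atleast_2d(px)))]@np.array(c["orientation"]).T
    o=np.array(c["xyz"]); return o+r*((z-o[2])/r[:,2])[:,None]
def proj(c,P):
    d=np.array([c["k1"],0,0,0,0]); R=np.array(c["orientation"]).T
    return cv2.projectPoints(np.array(P,float).reshape(-1,1,3),cv2.Rodrigues(R)[0],-R@np.array(c["xyz"]),c["mtx"],d)[0].reshape(-1,2)
E
python3 - <<'E'
from h import *
c=env.read_camera("top"); im=c["image"]; hsv=cv2.cvtColor(im,cv2.COLOR_RGB2HSV); g=cv2.cvtColor(im,cv2.COLOR_RGB2GRAY)
def blobs(m,x0,y0,x1,y1,amin=15):
    s=np.zeros_like(m); s[y0:y1,x0:x1]=m[y0:y1,x0:x1]
    return [k for k in cv2.findContours(s,cv2.RETR_EXTERNAL,cv2.CHAIN_APPROX_NONE)[0] if cv2.contourArea(k)>=amin]
br=(g>105).astype(np.uint8)*255
for n,box,z in (("obj",(312,200,338,222),.05),("post",(316,272,336,290),.061),("tape",(365,195,415,245),.018),("vial",(384,278,410,300),.053),("wafer",(430,265,480,312),.018)):
    for k in blobs(br,*box):
        (u,v),r=cv2.minEnclosingCircle(k); M=cv2.moments(k); cen=(M['m10']/M['m00'],M['m01']/M['m00'])
        print(n,np.round((u,v,r),1),np.round(cen,1),cv2.contourArea(k),cast(c,[(u,v)],z).round(4),cast(c,[cen],z).round(4))
t=max(blobs(br,138,160,278,295),key=cv2.contourArea)
box=cv2.boxPoints(cv2.minAreaRect(t)); print("tray",box,cast(c,box,.013).round(4))
dk=(g<70).astype(np.uint8)*255
for k in blobs(dk,160,172,255,278,60):
    M=cv2.moments(k); cen=(M['m10']/M['m00'],M['m01']/M['m00']); print("pocket",np.round(cen,1),cv2.contourArea(k),cast(c,[cen],.010).round(4))
a=cv2.resize(im[195:245,430:485],None,fx=9,fy=9,interpolation=cv2.INTER_CUBIC)
s=env.read_camera("scene")["image"]
b=cv2.resize(s[270:330,420:485],None,fx=7,fy=7,interpolation=cv2.INTER_CUBIC)
o=np.zeros((max(a.shape[0],b.shape[0]),a.shape[1]+b.shape[1],3),np.uint8); o[:a.shape[0],:a.shape[1]]=a;o[:b.shape[0],a.shape[1]:]=b
o=cv2.convertScaleAbs(o,alpha=1.8); print(o.shape)
cv2.imwrite("pics/m1.png",o[:,:800,::-1])
E
```

```text
obj [324.  210.    7.6] [323.9 209.9] 159.0 [[0.578  0.0185 0.05  ]] [[0.5783 0.0186 0.05  ]]
post [325.1 279.9   4.4] [325.1 279.9] 52.0 [[0.4511 0.0152 0.061 ]] [[0.4511 0.0151 0.061 ]]
tape [388.7 219.4  19.2] [388.7 219.4] 1098.0 [[ 0.5666 -0.1036  0.018 ]] [[ 0.5666 -0.1037  0.018 ]]
vial [397.  288.    8.2] [397.  287.8] 166.0 [[ 0.4381 -0.1148  0.053 ]] [[ 0.4384 -0.1148  0.053 ]]
wafer [454.5 288.8  18.6] [454.6 288.8] 1020.0 [[ 0.4379 -0.2287  0.018 ]] [[ 0.4378 -0.2289  0.018 ]]
tray [[140.85442 274.80673]
 [165.82124 155.52074]
 [272.6974  177.89017]
 [247.73058 297.17615]] [[0.4556 0.361  0.013 ]
 [0.6845 0.3221 0.013 ]
 [0.6429 0.1154 0.013 ]
 [0.4179 0.1573 0.013 ]]
pocket [226.1 255.8] 756.0 [[0.4944 0.1999 0.01  ]]
pocket [176.8 245.6] 124.0 [[0.512  0.2941 0.01  ]]
pocket [236.5 205.9] 339.0 [[0.5889 0.1828 0.01  ]]
pocket [187.6 196.1] 1269.5 [[0.6066 0.2769 0.01  ]]
pocket [246.6 174.4] 78.5 [[0.6495 0.1653 0.01  ]]
(450, 950, 3)
```

View pics/m1.png

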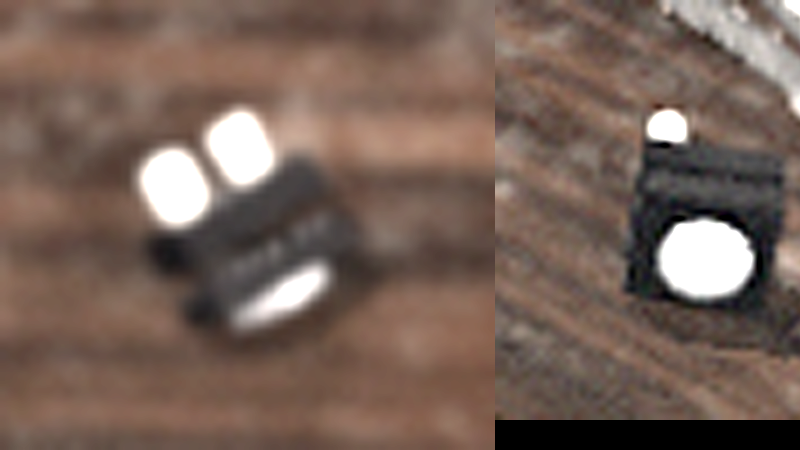

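```bash
cat > plan.py <<'E'
import sys
from h import *
from scipy.spatial.transform import Rotation as Ro
# targets: x y z psi(deg, world angle of tool y) ...
o=env.get_obs(); p=o["eef_pos"]; R=np.array(o["tcp_rot"])
print("t",o["time"],"p",p.round(4),"psi",np.degrees(np.arctan2(R[1,1],R[0,1])).round(2),"j",o["joint_positions"].round(0),"F",o["wrist_force"].round(1),"w",round(o["grip_width"],4))
a=list(map(float,sys.argv[1:]))
for i in range(0,len(a),4):
    s=np.radians(a[i+3]); y=[np.cos(s),np.sin(s),0]; z=[0,0,-1]
    T=np.c_[np.cross(y,z),y,z]
    print(np.r_[R.T@(np.array(a[i:i+3])-p),Ro.from_matrix(R.T@T).as_rotvec()].round(4).tolist())
E
python3 - <<'E'
from h import *
c=env.read_camera("top")
print(cast(c,[(449.1,215.6),(456.7,211.3)],.025).round(4),cast(c,[(449.1,215.6),(456.7,211.3)],.015).round(4))
E
python3 plan.py 0.50 -0.20 0.23 90
```

```text
[[ 0.5749 -0.2174  0.025 ]
 [ 0.5833 -0.2321  0.025 ]] [[ 0.5762 -0.2197  0.015 ]
 [ 0.5847 -0.2345  0.015 ]]
t 0.25 p [0.2506 0.5722 0.2307] psi 66.35 j [60.  3. 92. -0. 85. -7.] F [-0.2  0.4 -0.1] w 0.0852
[-0.5383, -0.6073, 0.0013, -0.001, -0.0003, -0.4128]
```

```bash
python3 -m jog '[0,-0.538,-0.607,0.001,-0.001,0,-0.413, 0,-0.538,-0.607,0.001,-0.001,0,-0.413, 0,-0.538,-0.607,0.001,-0.001,0,-0.413, 0,-0.538,-0.607,0.001,-0.001,0,-0.413, 0,-0.538,-0.607,0.001,-0.001,0,-0.413, 0,-0.538,-0.607,0.001,-0.001,0,-0.413, 0,-0.538,-0.607,0.001,-0.001,0,-0.413, 0,-0.538,-0.607,0.001,-0.001,0,-0.413]'; python3 plan.py 0.5 -0.2 0.23 90
```

```text
time: 1.25
eef_pos: [0.4043, 0.096, 0.231]
tcp_rot: [[-1.0, -0.0, 0.002], [-0.0, 1.0, 0.001], [-0.002, 0.001, -1.0]]
wrist_force: [1.9, 0.0, -0.4]
grip_width: 0.0853
t 1.25 p [0.4043 0.096  0.231 ] psi 90.03 j [  3. -28. 119.   0.  89. -87.] F [ 1.9  0.  -0.4] w 0.0853
[-0.0956, -0.2961, 0.0008, 0.0012, 0.0016, 0.0005]
```

```bash
python3 -m jog '[0,-0.096,-0.296,0,0,0,0, 0,-0.096,-0.296,0,0,0,0, 0,-0.096,-0.296,0,0,0,0, 0,-0.096,-0.296,0,0,0,0, 0,-0.096,-0.296,0,0,0,0, 0,-0.096,-0.296,0,0,0,0, 0,-0.096,-0.296,0,0,0,0]'; python3 - <<'E'
from h import *
c=env.read_camera("wrist"); cv2.imwrite("pics/w1.png",c["image"][:,:,::-1]); print(c)if 0 else print(c["mtx"][0,0],c["k1"],c["xyz"],c["orientation"])
E
python3 plan.py
```

```text
time: 2.12
eef_pos: [0.4998, -0.1979, 0.2301]
tcp_rot: [[-1.0, 0.0, -0.001], [0.0, 1.0, 0.002], [0.001, 0.002, -1.0]]
wrist_force: [-0.5, 0.6, 0.5]
grip_width: 0.085
353.40740249215185 -0.06447674123544532 [ 0.43617277 -0.19875305  0.3735062 ] [[ 9.36320114e-04  9.65751326e-01  2.59467724e-01]
 [ 9.99996396e-01 -1.55707620e-03  2.18690654e-03]
 [ 2.51601891e-03  2.59464741e-01 -9.65749304e-01]]
t 2.175 p [ 0.4999 -0.1973  0.2303] psi 90.05 j [ -30.   -9.  104.    0.   85. -120.] F [1.2 0.2 0.6] w 0.0855
```

View pics/w1.png

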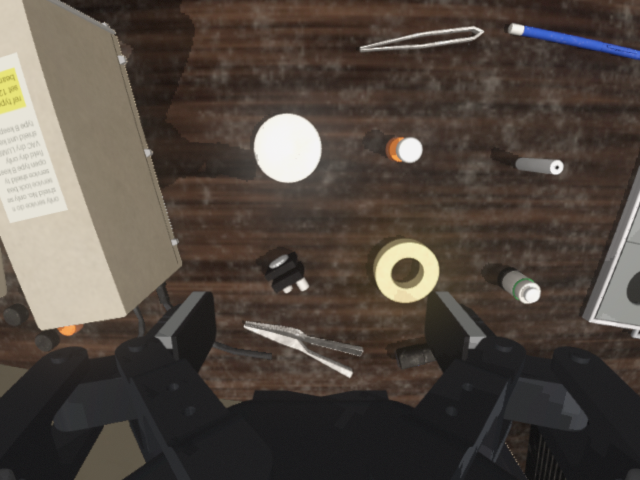

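```bash
python3 - <<'E'
from h import *
im=cv2.imread("pics/w1.png")[235:310,235:335]
cv2.imwrite("pics/w1c.png",cv2.convertScaleAbs(cv2.resize(im,None,fx=8,fy=8,interpolation=cv2.INTER_CUBIC),alpha=2.2))
E
```

```text
(no output)
```

View pics/w1c.png

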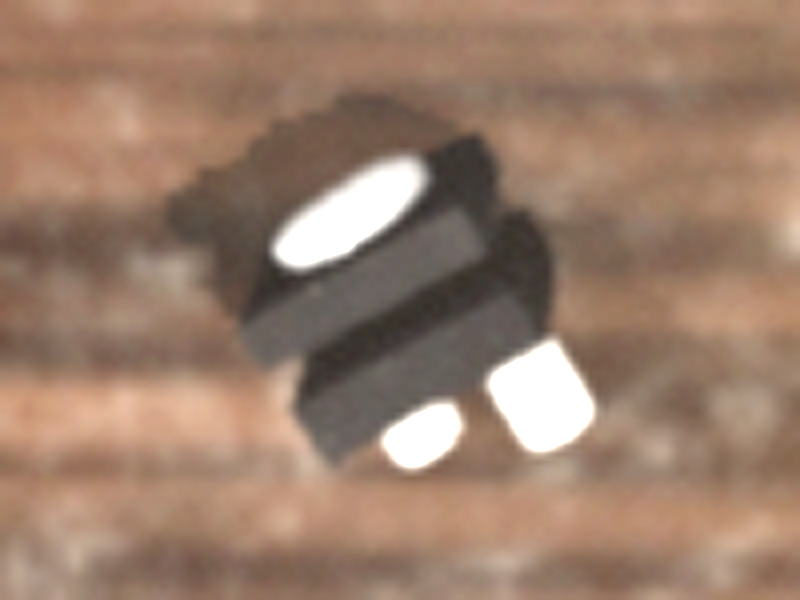

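```bash
python3 - <<'E'
from h import *
c=env.read_camera("wrist")
q=np.array([(240,325),(460,207),(548,335),(335,467)])/8+[235,235]-.5
P=cast(c,q,.034)[:,:2]; print(P.round(4), np.linalg.norm(np.roll(P,-1,0)-P,axis=1).round(4))
d=(P[1]-P[0])+(P[2]-P[3]); print("centre",P.mean(0).round(4),"ang",np.degrees(np.arctan2(d[1],d[0])))
im=c["image"];g=cv2.cvtColor(im,cv2.COLOR_RGB2GRAY)
for n,(x0,y0,x1,y1),z,th in (("wafer",(245,105,330,190),.018,150),("tape",(365,230,448,310),.018,120),("vial",(397,132,430,168),.053,150),("obj",(519,282,545,307),.05,150),("post",(549,157,570,178),.061,130)):
    m=np.zeros_like(g); m[y0:y1,x0:x1]=(g[y0:y1,x0:x1]>th)*255
    k=max(cv2.findContours(m,0,1)[0],key=cv2.contourArea); u,r=cv2.minEnclosingCircle(k)
    print(n,np.round(u,1),round(r,1),cast(c,[u],z).round(4), "top->", )
E
python3 plan.py
```

```text
[[ 0.5656 -0.2543]
 [ 0.5496 -0.2258]
 [ 0.5669 -0.2149]
 [ 0.5853 -0.2428]] [0.0327 0.0204 0.0334 0.0228]
centre [ 0.5669 -0.2345] ang 121.23705069817636
wafer [286.8 147.5] 34.7 [[ 0.4389 -0.2299  0.018 ]] top->
tape [405.8 271.1] 32.8 [[ 0.5673 -0.1053  0.018 ]] top->
vial [407.2 149.8] 14.4 [[ 0.4403 -0.1202  0.053 ]] top->
obj [528.5 293. ] 11.7 [[0.5799 0.0146 0.05  ]] top->
post [554.6 166.6] 7.9 [[0.4528 0.0131 0.061 ]] top->
t 2.225 p [ 0.4999 -0.1969  0.2304] psi 90.09 j [ -29.   -9.  104.    0.   85. -120.] F [-0.5 -0.3  0.2] w 0.0855
```

```bash
python3 plan.py 0.567 -0.2345 0.12 121.2  0.567 -0.2345 0.010 121.2
```

```text
t 2.225 p [ 0.4999 -0.1969  0.2304] psi 90.09 j [ -29.   -9.  104.    0.   85. -120.] F [-0.5 -0.3  0.2] w 0.0855
[-0.067, -0.0378, 0.1104, 0.0011, 0.0005, -0.543]
[-0.067, -0.0379, 0.2204, 0.0011, 0.0005, -0.543]
```

```bash
python3 -m jog '[0,-0.067,-0.038,0.11,0.001,0,-0.543, 0,-0.067,-0.038,0.11,0.001,0,-0.543, 0,-0.067,-0.038,0.11,0.001,0,-0.543, 0,-0.067,-0.038,0.14,0.001,0,-0.543, 0,-0.067,-0.038,0.18,0.001,0,-0.543, 0,-0.067,-0.038,0.18,0.001,0,-0.543]'; python3 plan.py 0.567 -0.2345 0.010 121.2
```

```text
time: 2.98
eef_pos: [0.5645, -0.2329, 0.0469]
tcp_rot: [[-0.855, -0.518, -0.006], [-0.518, 0.855, 0.004], [0.003, 0.006, -1.0]]
wrist_force: [-0.5, -0.7, 0.3]
grip_width: 0.0852
t 2.975 p [ 0.5645 -0.2329  0.0469] psi 121.23 j [ -29.   12.  102.    0.   67. -151.] F [-0.5 -0.7  0.3] w 0.0852
[-0.0015, -0.0029, 0.0369, 0.0065, -0.0033, 0.0005]
```

```bash
python3 -m jog '[0,-0.001,-0.002,0.02,0.002,0,0, 0,-0.001,-0.002,0.037,0.002,0,0, 0,-0.001,-0.002,0.037,0.002,0,0, 0,-0.001,-0.002,0.037,0.002,0,0]'; python3 plan.py 0.567 -0.2345 0.010 121.2
```

```text
time: 3.48
eef_pos: [0.5694, -0.2373, 0.0139]
tcp_rot: [[-0.856, -0.517, 0.002], [-0.517, 0.856, -0.002], [-0.001, -0.003, -1.0]]
wrist_force: [0.3, 0.0, 1.5]
grip_width: 0.0857
t 3.475 p [ 0.5694 -0.2373  0.0139] psi 121.12 j [ -30.   15.  102.   -0.   63. -151.] F [0.3 0.  1.5] w 0.0857
[0.0006, 0.0036, 0.0039, -0.0029, 0.0008, -0.0014]
```

```bash
python3 -m jog '[0,0,0.002,0.002,0,0,0, 0,0,0.002,0.002,0,0,0, 255,0,0.002,0.002,0,0,0, 255,0,0.002,0.002,0,0,0, 255,0,0.002,0.002,0,0,0, 255,0,0.002,0.002,0,0,0, 255,0,0.002,0.002,0,0,0, 255,0,0.002,0.002,0,0,0]'; python3 plan.py 0.567 -0.2345 0.010 121.2
```

```text
time: 4.47
eef_pos: [0.5683, -0.2355, 0.0118]
tcp_rot: [[-0.856, -0.517, 0.002], [-0.517, 0.856, -0.002], [-0.001, -0.003, -1.0]]
wrist_force: [0.6, 0.4, 2.3]
grip_width: 0.0328
t 4.475 p [ 0.5683 -0.2355  0.0118] psi 121.12 j [ -29.   15.  102.   -0.   63. -151.] F [0.6 0.4 2.3] w 0.0328
[0.0006, 0.0016, 0.0017, -0.0029, 0.0008, -0.0013]
```

```bash
python3 plan.py 0.567 -0.2345 0.12 121.2 0.4905 0.1976 0.12 121.2
```

```text
t 4.475 p [ 0.5683 -0.2355  0.0118] psi 121.12 j [ -29.   15.  102.   -0.   63. -151.] F [0.6 0.4 2.3] w 0.0328
[0.0005, 0.0013, -0.1083, -0.0029, 0.0008, -0.0013]
[-0.1573, 0.4107, -0.1093, -0.0029, 0.0008, -0.0013]
```

```bash
python3 -m jog '[255,0,0,-0.05,0,0,0, 255,0,0,-0.11,0,0,0, 255,-0.02,0.05,-0.11,0,0,0, 255,-0.04,0.1,-0.11,0,0,0, 255,-0.06,0.155,-0.11,0,0,0, 255,-0.08,0.21,-0.11,0,0,0, 255,-0.1,0.265,-0.11,0,0,0, 255,-0.12,0.32,-0.11,0,0,0]'; python3 -m jog '[255,-0.018,0.045,0,0,0,0, 255,-0.033,0.08,0,0,0,0, 255,-0.037,0.09,0,0,0,0, 255,-0.037,0.09,0,0,0,0, 255,-0.037,0.09,0,0,0,0]'; python3 plan.py 0.4905 0.1976 0.03 121.2 0.4905 0.1976 0.020 121.2
```

```text
time: 5.48
eef_pos: [0.5039, 0.1025, 0.12]
tcp_rot: [[-0.856, -0.517, 0.0], [-0.517, 0.856, -0.002], [0.001, -0.002, -1.0]]
wrist_force: [0.3, 0.7, -1.0]
grip_width: 0.0325
time: 6.1
eef_pos: [0.4904, 0.1959, 0.1203]
tcp_rot: [[-0.857, -0.516, 0.001], [-0.516, 0.857, -0.002], [0.0, -0.003, -1.0]]
wrist_force: [0.2, 0.1, -0.5]
grip_width: 0.0329
t 6.1 p [0.4904 0.1959 0.1203] psi 121.05 j [  14.   -5.  111.   -0.   74. -107.] F [ 0.2  0.1 -0.5] w 0.0329
[-0.001, 0.0017, 0.0903, -0.0025, -0.0003, -0.0025]
[-0.001, 0.0017, 0.1003, -0.0025, -0.0003, -0.0025]
```

```bash
python3 -m jog '[255,-0.001,0.001,0.04,0,0,0, 255,-0.001,0.001,0.075,0,0,0, 255,-0.001,0.001,0.09,0,0,0, 255,-0.001,0.001,0.098,0,0,0, 255,-0.001,0.001,0.098,0,0,0, 255,-0.001,0.001,0.098,0,0,0, 255,-0.001,0.001,0.098,0,0,0]';python3 plan.py 0.4905 0.1976 0.019 121.2
```

```text
time: 6.98
eef_pos: [0.4917, 0.1984, 0.0238]
tcp_rot: [[-0.856, -0.517, 0.004], [-0.517, 0.856, -0.001], [-0.002, -0.003, -1.0]]
wrist_force: [-0.3, 1.1, -2.0]
grip_width: 0.0332
t 6.975 p [0.4917 0.1984 0.0238] psi 121.13 j [  14.    3.  114.   -0.   63. -107.] F [-0.3  1.1 -2. ] w 0.0332
[0.0015, -0.0001, 0.0047, -0.0029, 0.0025, -0.0013]
```

```bash
python3 -m jog '[255,0.001,0,0.003,0,0,0, 255,0.001,0,0.004,0,0,0, 255,0.001,0,0.004,0,0,0, 255,0.001,0,0.004,0,0,0]'; python3 plan.py; python3 -m jog '[0,0,0,0,0,0,0, 0,0,0,0,0,0,0, 0,0,0,0,0,0,0, 0,0,0,0,0,0,0, 0,0,0,-0.06,0,0,0, 0,0,0,-0.12,0,0,0, 0,0,0,-0.12,0,0,0, 0,0,0,-0.12,0,0,0]'; python3 plan.py 0.579 0.0165 0.14 90; python3 - <<'E'
from h import *
cv2.imwrite("pics/w2.png",env.read_camera("wrist")["image"][:,:,::-1])
E
```

```text
time: 7.48
eef_pos: [0.4898, 0.1977, 0.0187]
tcp_rot: [[-0.856, -0.517, 0.001], [-0.517, 0.856, -0.002], [0.0, -0.002, -1.0]]
wrist_force: [-2.2, 0.2, 3.4]
grip_width: 0.0328
t 7.475 p [0.4898 0.1977 0.0187] psi 121.13 j [  14.    3.  114.   -0.   63. -107.] F [-2.2  0.2  3.4] w 0.0328
time: 8.48
eef_pos: [0.4896, 0.1978, 0.1384]
tcp_rot: [[-0.856, -0.517, 0.002], [-0.517, 0.856, -0.002], [-0.0, -0.002, -1.0]]
wrist_force: [-0.6, 0.1, -0.6]
grip_width: 0.0856
t 8.475 p [0.4896 0.1978 0.1384] psi 121.13 j [  14.   -6.  110.   -0.   76. -107.] F [-0.6  0.1 -0.6] w 0.0856
[0.0172, -0.2014, -0.0011, -0.0021, 0.0011, 0.5432]
```

View pics/w2.png

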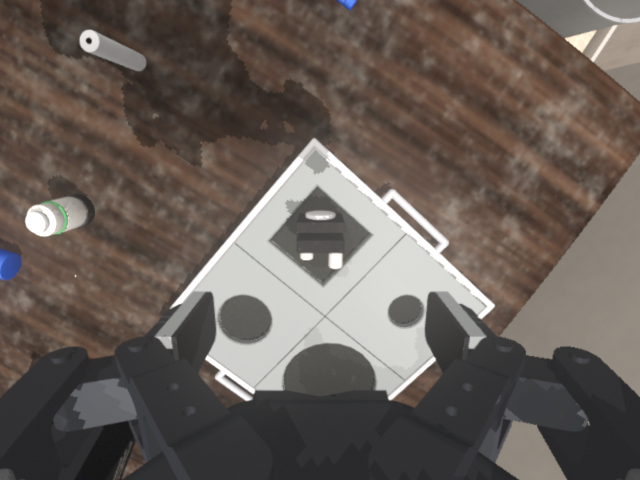

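```bash
python3 -m jog '[0,0.005,-0.05,0,0,0,0.14, 0,0.009,-0.1,0,0,0,0.28, 0,0.013,-0.15,0,0,0,0.42, 0,0.017,-0.2,0,0,0,0.5432, 0,0.017,-0.2014,0,0,0,0.5432, 0,0.017,-0.2014,0,0,0,0.5432, 0,0.017,-0.2014,0,0,0,0.5432]'; python3 plan.py 0.579 0.017 0.012 90; python3 - <<'E'
from h import *
c=env.read_camera("wrist"); cv2.imwrite("pics/w3.png",c["image"][:,:,::-1])
print(proj(c,[(.579,.017,.05),(.579,.017,0)]))
E
```

```text
time: 9.4
eef_pos: [0.5783, 0.0178, 0.1379]
tcp_rot: [[-1.0, -0.002, -0.0], [-0.002, 1.0, -0.001], [0.0, -0.001, -1.0]]
wrist_force: [-1.1, 0.7, 0.8]
grip_width: 0.0858
t 9.4 p [0.5783 0.0178 0.1379] psi 90.1 j [ -6.   1. 104.  -0.  75. -96.] F [-1.1  0.7  0.8] w 0.0858
[-0.0007, -0.0007, 0.126, -0.0013, -0.0004, 0.0018]
[[319.74914825 242.34662019]
 [319.82913723 225.93012495]]
```

View pics/w3.png

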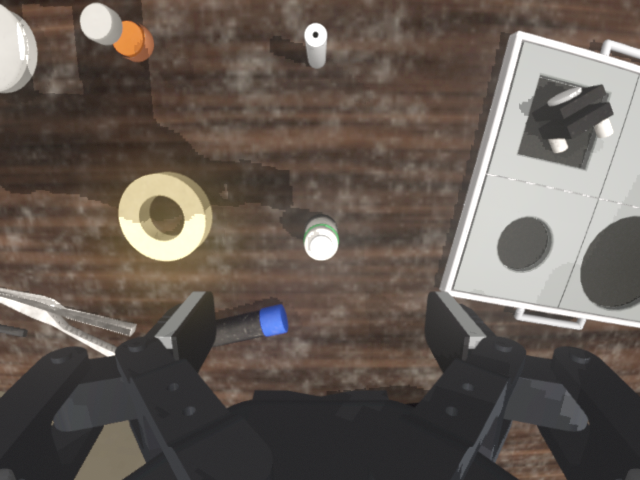

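```bash
python3 -m jog '[0,0,0,0.05,0,0,0, 0,0,0,0.1,0,0,0, 0,0,0,0.125,0,0,0, 0,0,0,0.125,0,0,0, 0,0,0,0.125,0,0,0]'; python3 -m jog '[255,0,0,0,0,0,0, 255,0,0,0,0,0,0, 255,0,0,0,0,0,0, 255,0,0,0,0,0,0, 255,0,0,0,0,0,0, 255,0,0,0,0,0,0, 255,0,0,0,0,0,0]';python3 plan.py 0.579 0.0165 0.012 90 0.5889 0.1828 0.012 90
```

```text
time: 10.07
eef_pos: [0.5805, 0.0169, 0.0156]
tcp_rot: [[-1.0, -0.001, 0.004], [-0.001, 1.0, -0.002], [-0.004, -0.002, -1.0]]
wrist_force: [0.5, -0.6, 0.8]
grip_width: 0.0857
time: 10.95
eef_pos: [0.5802, 0.0164, 0.0149]
tcp_rot: [[-1.0, 0.0, 0.003], [0.0, 1.0, -0.002], [-0.003, -0.002, -1.0]]
wrist_force: [-0.2, 1.7, 6.0]
grip_width: 0.0224
t 10.95 p [0.5802 0.0164 0.0149] psi 90.0 j [ -6.  10. 107.  -0.  63. -96.] F [-0.2  1.7  6. ] w 0.0224
[0.0012, 0.0001, 0.0029, -0.0018, 0.0028, -0.0]
[-0.0087, 0.1664, 0.0026, -0.0018, 0.0028, -0.0]
```

```bash
python3 -m jog '[255,0,0,-0.05,0,0,0, 255,0,0.01,-0.09,0,0,0, 255,-0.003,0.05,-0.09,0,0,0, 255,-0.006,0.1,-0.09,0,0,0, 255,-0.008,0.14,-0.09,0,0,0, 255,-0.009,0.166,-0.09,0,0,0, 255,-0.009,0.166,-0.09,0,0,0, 255,-0.009,0.166,-0.09,0,0,0]';python3 plan.py 0.5889 0.1828 0.022 90; python3 - <<'E'
from h import *
c=env.read_camera("wrist"); cv2.imwrite("pics/w4.png",c["image"][:,:,::-1])
c=env.read_camera("scene"); cv2.imwrite("pics/s4.png",cv2.resize(c["image"][120:270,200:350,::-1],None,fx=4,fy=4))
E
```

```text
time: 11.95
eef_pos: [0.5878, 0.1819, 0.1028]
tcp_rot: [[-1.0, 0.0, -0.0], [0.0, 1.0, -0.003], [0.0, -0.003, -1.0]]
wrist_force: [-1.2, -0.2, -0.8]
grip_width: 0.0227
t 11.95 p [0.5878 0.1819 0.1028] psi 89.99 j [ 10.   8. 100.  -0.  72. -80.] F [-1.2 -0.2 -0.8] w 0.0227
[-0.0011, 0.0011, 0.0808, -0.0025, -0.0, -0.0001]
```

View pics/s4.png

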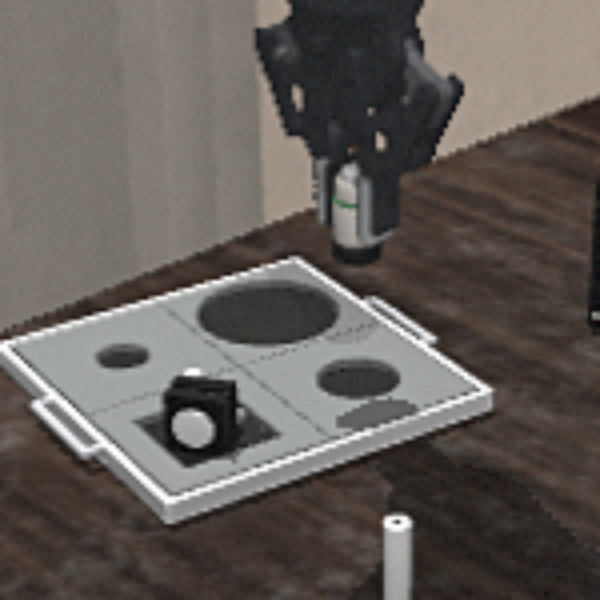

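```bash
python3 -m jog '[255,-0.001,0.001,0.04,0,0,0, 255,-0.001,0.001,0.07,0,0,0, 255,-0.001,0.001,0.078,0,0,0, 255,-0.001,0.001,0.081,0,0,0, 255,-0.001,0.001,0.081,0,0,0, 255,-0.001,0.001,0.081,0,0,0, 255,-0.001,0.001,0.081,0,0,0]';python3 plan.py 0.5889 0.1828 0.022 90
```

```text
time: 12.92
eef_pos: [0.5902, 0.1836, 0.0237]
tcp_rot: [[-1.0, -0.0, 0.003], [-0.0, 1.0, -0.001], [-0.003, -0.001, -1.0]]
wrist_force: [-0.9, -0.4, -1.6]
grip_width: 0.0228
t 12.925 p [0.5902 0.1836 0.0237] psi 90.01 j [ 10.  14. 101.  -0.  64. -80.] F [-0.9 -0.4 -1.6] w 0.0228
[0.0013, -0.0008, 0.0017, -0.0014, 0.0031, 0.0001]
```

```bash
python3 -m jog '[255,0.001,0,0.002,0,0,0, 255,0.001,0,0.002,0,0,0, 255,0.001,0,0.002,0,0,0]'; python3 -m jog '[0,0,0,0,0,0,0, 0,0,0,0,0,0,0, 0,0,0,0,0,0,0, 0,0,0,0,0,0,0, 0,0,0,-0.06,0,0,0, 0,0,0,-0.12,0,0,0, 0,0,0,-0.12,0,0,0, 0,0,0,-0.12,0,0,0]'; python3 plan.py 0.4515 0.0145 0.14 90
```

```text
time: 13.3
eef_pos: [0.5893, 0.1836, 0.0218]
tcp_rot: [[-1.0, -0.0, 0.003], [-0.0, 1.0, -0.001], [-0.003, -0.001, -1.0]]
wrist_force: [-0.9, -0.2, 5.3]
grip_width: 0.0227
time: 14.3
eef_pos: [0.5881, 0.1836, 0.1406]
tcp_rot: [[-1.0, -0.0, 0.001], [-0.0, 1.0, -0.002], [-0.001, -0.002, -1.0]]
wrist_force: [-0.3, 0.1, -0.9]
grip_width: 0.0856
t 14.3 p [0.5881 0.1836 0.1406] psi 90.0 j [ 10.   6.  98.  -0.  76. -79.] F [-0.3  0.1 -0.9] w 0.0856
[0.1366, -0.1691, 0.0007, -0.0017, 0.0014, 0.0]
```

Now the post.

```bash
python3 -m jog '[0,0.035,-0.04,0,0,0,0, 0,0.07,-0.085,0,0,0,0, 0,0.11,-0.13,0,0,0,0, 0,0.1366,-0.1691,0,0,0,0, 0,0.1366,-0.1691,0,0,0,0, 0,0.1366,-0.1691,0,0,0,0, 0,0.1366,-0.1691,0,0,0,0]'; python3 plan.py 0.4515 0.0145 0.012 90; python3 - <<'E'
from h import *
c=env.read_camera("wrist"); im=c["image"].copy()
p,b=proj(c,[(.4515,.0145,.061),(.4515,.0145,0)]); print(p,b)
cv2.imwrite("pics/w5.png",im[:,:,::-1])
g=cv2.cvtColor(im,cv2.COLOR_RGB2GRAY); m=((g>120)*255).astype(np.uint8); x,y=p.astype(int); z=np.zeros_like(m); z[y-30:y+30,x-30:x+30]=m[y-30:y+30,x-30:x+30]
for k in cv2.findContours(z,0,1)[0]:
    if cv2.contourArea(k)>40: u,r=cv2.minEnclosingCircle(k); print(u,r,cv2.boundingRect(k),cast(c,[u],.061))
cv2.imwrite("pics/w5.png",cv2.resize(im[y-60:y+60,x-80:x+80,::-1],None,fx=4,fy=4))
E
```

```text
time: 15.18
eef_pos: [0.4519, 0.0153, 0.1402]
tcp_rot: [[-1.0, -0.001, 0.0], [-0.001, 1.0, -0.001], [-0.0, -0.001, -1.0]]
wrist_force: [-0.0, -0.4, -0.5]
grip_width: 0.0856
t 15.175 p [0.4519 0.0153 0.1402] psi 90.07 j [ -7. -18. 120.  -0.  78. -98.] F [-0.  -0.4 -0.5] w 0.0856
[0.0004, -0.0007, 0.1282, -0.0013, 0.0003, 0.0013]
[319.76464446 244.25442619] [319.86166969 223.92101794]
(325.5, 234.5) 23.505416870117188 (309, 214, 29, 43) [[0.44490563 0.01822548 0.061     ]]
```

View pics/w5.png

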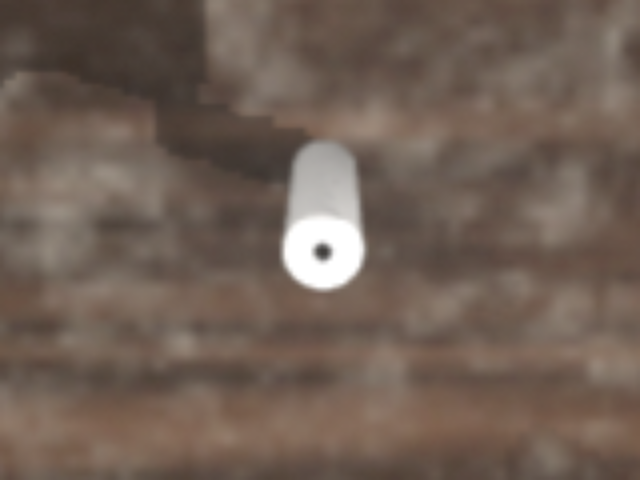

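```bash
python3 -m jog '[0,-0.001,0,0.05,0,0,0, 0,-0.001,0,0.1,0,0,0, 0,-0.001,0,0.127,0,0,0, 0,-0.001,0,0.127,0,0,0, 0,-0.001,0,0.127,0,0,0, 255,-0.001,0,0.127,0,0,0, 255,-0.001,0,0.127,0,0,0, 255,-0.001,0,0.127,0,0,0]'; python3 -m jog '[255,0,0,0,0,0,0, 255,0,0,0,0,0,0, 255,0,0,0,0,0,0, 255,0,0,0,0,0,0, 255,0,0,0,0,0,0]';python3 plan.py 0.512 0.2941 0.12 90
```

```text
time: 16.23
eef_pos: [0.4534, 0.0143, 0.0145]
tcp_rot: [[-1.0, 0.0, 0.003], [0.0, 1.0, -0.002], [-0.003, -0.002, -1.0]]
wrist_force: [-0.2, 0.1, 0.4]
grip_width: 0.0323
time: 16.85
eef_pos: [0.4531, 0.0143, 0.0142]
tcp_rot: [[-1.0, -0.0, 0.002], [-0.0, 1.0, -0.002], [-0.002, -0.002, -1.0]]
wrist_force: [-2.1, 0.9, 4.9]
grip_width: 0.0111
t 16.85 p [0.4531 0.0143 0.0142] psi 90.0 j [ -8.  -7. 124.  -0.  62. -98.] F [-2.1  0.9  4.9] w 0.0111
[-0.0591, 0.2796, -0.1062, -0.0017, 0.0017, 0.0]
```

```bash
python3 -m jog '[255,0,0,-0.05,0,0,0, 255,0,0.01,-0.1,0,0,0, 255,-0.011,0.055,-0.106,0,0,0, 255,-0.023,0.11,-0.106,0,0,0, 255,-0.035,0.165,-0.106,0,0,0, 255,-0.047,0.22,-0.106,0,0,0, 255,-0.055,0.262,-0.106,0,0,0, 255,-0.059,0.2796,-0.106,0,0,0]'; python3 -m jog '[255,0,0,0,0,0,0, 255,0,0,0,0,0,0, 255,0,0,0,0,0,0]'; python3 plan.py 0.512 0.2941 0.0215 90
```

```text
time: 17.85
eef_pos: [0.5114, 0.2959, 0.1184]
tcp_rot: [[-1.0, -0.002, 0.0], [-0.002, 1.0, -0.002], [-0.0, -0.002, -1.0]]
wrist_force: [-1.4, -0.1, -1.3]
grip_width: 0.0108
time: 18.23
eef_pos: [0.5117, 0.2928, 0.1194]
tcp_rot: [[-1.0, 0.002, 0.001], [0.002, 1.0, -0.002], [-0.001, -0.002, -1.0]]
wrist_force: [-1.2, -0.0, -0.6]
grip_width: 0.0112
t 18.225 p [0.5117 0.2928 0.1194] psi 89.9 j [ 23.   4. 103.  -0.  74. -67.] F [-1.2 -0.  -0.6] w 0.0112
[-0.0001, 0.0015, 0.0979, -0.002, 0.0013, -0.0017]
```

```bash
python3 -m jog '[255,0,0.001,0.04,0,0,0, 255,0,0.001,0.08,0,0,0, 255,0,0.001,0.093,0,0,0, 255,0,0.001,0.096,0,0,0, 255,0,0.001,0.098,0,0,0, 255,0,0.001,0.098,0,0,0, 255,0,0.001,0.098,0,0,0, 255,0,0.001,0.098,0,0,0]';python3 plan.py 0.512 0.2941 0.0212 90
```

```text
time: 19.23
eef_pos: [0.5122, 0.2952, 0.022]
tcp_rot: [[-1.0, -0.0, 0.002], [-0.0, 1.0, -0.001], [-0.002, -0.001, -1.0]]
wrist_force: [-1.5, 1.0, -0.3]
grip_width: 0.011
t 19.225 p [0.5122 0.2952 0.022 ] psi 90.01 j [ 23.  11. 105.  -0.  64. -67.] F [-1.5  1.  -0.3] w 0.011
[0.0002, -0.0011, 0.0008, -0.0013, 0.0024, 0.0001]
```

```bash
python3 -m jog '[255,0,-0.001,0.001,0,0,0, 255,0,-0.001,0.0015,0,0,0, 255,0,-0.001,0.0015,0,0,0]'; python3 -m jog '[0,0,0,0,0,0,0, 0,0,0,0,0,0,0, 0,0,0,0,0,0,0, 0,0,0,0,0,0,0, 0,0,0,-0.06,0,0,0, 0,0,0,-0.12,0,0,0, 0,0,0,-0.12,0,0,0, 0,0,0,-0.12,0,0,0]'; python3 plan.py 0.4385 -0.2293 0.14 90
```

```text
time: 19.6
eef_pos: [0.5123, 0.2945, 0.0212]
tcp_rot: [[-1.0, 0.0, 0.002], [0.0, 1.0, -0.001], [-0.002, -0.001, -1.0]]
wrist_force: [-3.7, 0.6, 6.2]
grip_width: 0.0112
time: 20.6
eef_pos: [0.5116, 0.2941, 0.1397]
tcp_rot: [[-1.0, -0.0, 0.001], [-0.0, 1.0, -0.002], [-0.001, -0.002, -1.0]]
wrist_force: [0.7, -0.5, 0.4]
grip_width: 0.0852
t 20.6 p [0.5116 0.2941 0.1397] psi 90.0 j [ 23.   2. 102.  -0.  76. -67.] F [ 0.7 -0.5  0.4] w 0.0852
[0.0731, -0.5234, 0.0005, -0.0017, 0.0015, 0.0]
```

```bash
python3 -m jog '[0,0.006,-0.05,0,0,0,0, 0,0.015,-0.11,0,0,0,0, 0,0.024,-0.17,0,0,0,0, 0,0.032,-0.23,0,0,0,0, 0,0.04,-0.29,0,0,0,0, 0,0.049,-0.35,0,0,0,0, 0,0.057,-0.41,0,0,0,0, 0,0.066,-0.47,0,0,0,0]'; python3 -m jog '[0,0.005,-0.035,0,0,0,0, 0,0.007,-0.053,0,0,0,0, 0,0.007,-0.053,0,0,0,0, 0,0.007,-0.053,0,0,0,0, 0,0.007,-0.053,0,0,0,0, 0,0.007,-0.053,0,0,0,0]'; python3 plan.py 0.4385 -0.2293 0.03 90; python3 - <<'E'
from h import *
c=env.read_camera("wrist"); im=c["image"].copy()
p=proj(c,[(.4385,-.2293,.018)])[0]; print(p)
cv2.imwrite("pics/w6.png",im[:,:,::-1])
g=cv2.cvtColor(im,cv2.COLOR_RGB2GRAY); m=((g>150)*255).astype(np.uint8); x,y=p.astype(int); z=np.zeros_like(m); z[y-70:y+70,x-70:x+70]=m[y-70:y+70,x-70:x+70]
k=max(cv2.findContours(z,0,1)[0],key=cv2.contourArea); u,r=cv2.minEnclosingCircle(k); print(u,r,cv2.boundingRect(k),cast(c,[u],.018),cast(c,[cv2.fitEllipse(k)[0]],.018))
E
```

```text
time: 21.6
eef_pos: [0.4438, -0.177, 0.1382]
tcp_rot: [[-1.0, 0.0, -0.002], [0.0, 1.0, 0.0], [0.002, 0.0, -1.0]]
wrist_force: [1.1, -0.0, -0.4]
grip_width: 0.0855
time: 22.35
eef_pos: [0.439, -0.228, 0.1408]
tcp_rot: [[-1.0, -0.001, 0.002], [-0.001, 1.0, -0.002], [-0.002, -0.002, -1.0]]
wrist_force: [-0.6, 0.2, 0.3]
grip_width: 0.0851
t 22.35 p [ 0.439  -0.228   0.1408] psi 90.08 j [ -36.  -11.  115.   -0.   76. -126.] F [-0.6  0.2  0.3] w 0.0851
[0.0007, -0.0011, 0.1108, -0.0017, 0.0017, 0.0015]
[319.27274395 228.51115003]
(318.0, 228.0) 43.01172637939453 (275, 187, 87, 83) [[ 0.43809471 -0.23028442  0.018     ]] [[ 0.43819958 -0.23021194  0.018     ]]
```

View pics/w6.png

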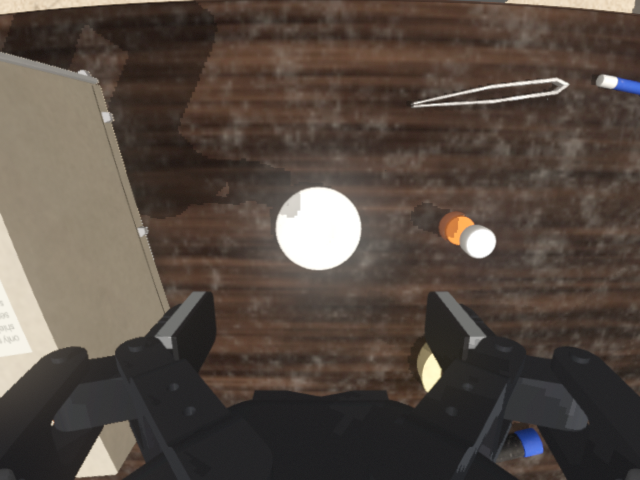

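```bash
python3 -m jog '[0,0,-0.0015,0.05,0,0,0, 0,0,-0.0015,0.1,0,0,0, 0,0,-0.0015,0.125,0,0,0, 0,0,-0.0015,0.138,0,0,0, 0,0,-0.0015,0.139,0,0,0, 0,0,-0.0015,0.139,0,0,0, 0,0,-0.0015,0.139,0,0,0]'; python3 plan.py 0.4384 -0.2302 0.002 90; python3 - <<'E'
from h import *
c=env.read_camera("wrist"); cv2.imwrite("pics/w7.png",c["image"][:,:,::-1])
E
```

```text
time: 23.28
eef_pos: [0.4399, -0.2313, 0.0032]
tcp_rot: [[-1.0, -0.0, 0.004], [-0.0, 1.0, -0.003], [-0.004, -0.003, -1.0]]
wrist_force: [-0.5, 0.8, -0.5]
grip_width: 0.0856
t 23.275 p [ 0.4399 -0.2313  0.0032] psi 90.01 j [ -36.    1.  119.   -0.   60. -126.] F [-0.5  0.8 -0.5] w 0.0856
[0.0015, 0.0011, 0.0011, -0.0033, 0.0037, 0.0001]
```

View pics/w7.png

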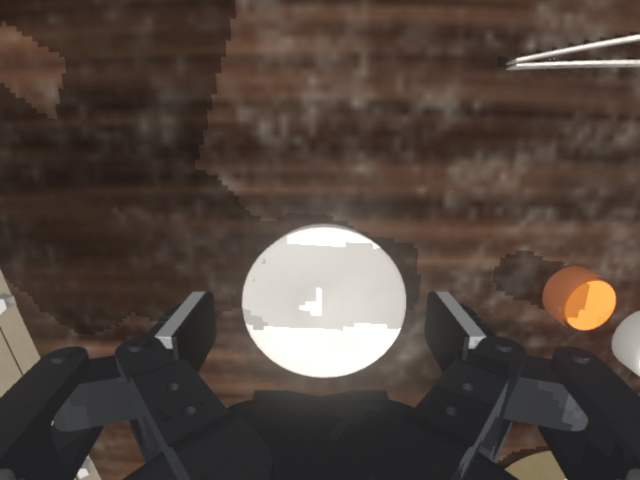

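```bash
python3 -m jog '[0,0.001,0.001,0,0,0,0, 255,0.001,0.001,0,0,0,0, 255,0.001,0.001,0,0,0,0, 255,0.001,0.001,0,0,0,0, 255,0.001,0.001,0,0,0,0, 255,0.001,0.001,0,0,0,0, 255,0.001,0.001,0,0,0,0]'; python3 -m jog '[255,0,0,-0.01,0,0,0, 255,0,0,-0.05,0,0,0, 255,0,0,-0.1,0,0,0, 255,0,0,-0.12,0,0,0, 255,0,0,-0.12,0,0,0]';  python3 plan.py 0.6066 0.2769 0.12 90
```

```text
time: 24.2
eef_pos: [0.4386, -0.2301, 0.0028]
tcp_rot: [[-1.0, -0.0, 0.002], [-0.0, 1.0, -0.002], [-0.002, -0.002, -1.0]]
wrist_force: [-1.4, 0.1, 5.3]
grip_width: 0.0632
time: 24.82
eef_pos: [0.4389, -0.2302, 0.1241]
tcp_rot: [[-1.0, -0.0, 0.005], [-0.0, 1.0, -0.004], [-0.005, -0.004, -1.0]]
wrist_force: [-0.8, 0.4, -1.7]
grip_width: 0.063
t 24.825 p [ 0.4389 -0.2302  0.1241] psi 90.0 j [ -36.  -10.  115.   -0.   74. -126.] F [-0.8  0.4 -1.7] w 0.063
[-0.1677, 0.5071, 0.0027, -0.0045, 0.0053, 0.0]
```

```bash
python3 -m jog '[255,-0.012,0.035,0,0,0,0, 255,-0.03,0.09,0,0,0,0, 255,-0.048,0.145,0,0,0,0, 255,-0.066,0.2,0,0,0,0, 255,-0.084,0.255,0,0,0,0, 255,-0.102,0.31,0,0,0,0, 255,-0.12,0.365,0,0,0,0, 255,-0.138,0.42,0,0,0,0]'; python3 -m jog '[255,-0.012,0.04,0,0,0,0, 255,-0.024,0.074,0,0,0,0, 255,-0.03,0.087,0,0,0,0, 255,-0.03,0.087,0,0,0,0, 255,-0.03,0.087,0,0,0,0, 255,-0.03,0.087,0,0,0,0]';  python3 plan.py 0.6066 0.2769 0.0105 90;  python3 - <<'E'
from h import *
c=env.read_camera("scene"); cv2.imwrite("pics/s8.png",cv2.resize(c["image"][100:260,190:350,::-1],None,fx=3.7,fy=3.7))
E
```

```text
time: 25.82
eef_pos: [0.5748, 0.1923, 0.1188]
tcp_rot: [[-1.0, -0.0, -0.002], [-0.0, 1.0, -0.003], [0.002, -0.003, -1.0]]
wrist_force: [1.5, -0.2, 0.3]
grip_width: 0.0631
time: 26.58
eef_pos: [0.6056, 0.2765, 0.121]
tcp_rot: [[-1.0, 0.001, 0.001], [0.001, 1.0, -0.002], [-0.001, -0.002, -1.0]]
wrist_force: [-0.3, 0.2, -0.3]
grip_width: 0.0634
t 26.575 p [0.6056 0.2765 0.121 ] psi 89.92 j [ 18.  13.  92.  -0.  75. -72.] F [-0.3  0.2 -0.3] w 0.0634
[-0.0009, 0.0007, 0.1105, -0.002, 0.0012, -0.0013]
```

View pics/s8.png

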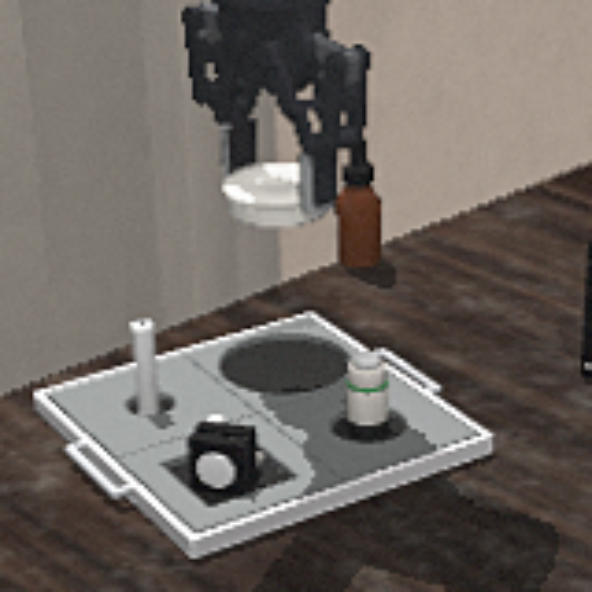

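```bash
python3 -m jog '[255,-0.001,0.0007,0,-0.001,0.001,-0.18, 255,-0.001,0.0007,0,-0.001,0.001,-0.36, 255,-0.001,0.0007,0.02,-0.001,0.001,-0.52, 255,-0.001,0.0007,0.05,-0.001,0.001,-0.6, 255,-0.001,0.0007,0.08,-0.001,0.001,-0.6, 255,-0.001,0.0007,0.09,-0.001,0.001,-0.6, 255,-0.001,0.0007,0.09,-0.001,0.001,-0.6, 255,-0.001,0.0007,0.09,-0.001,0.001,-0.6]';  python3 plan.py 0.6066 0.2769 0.0105 124.5
```

```text
time: 27.62
eef_pos: [0.6081, 0.2784, 0.033]
tcp_rot: [[-0.825, -0.564, 0.003], [-0.564, 0.825, -0.0], [-0.002, -0.002, -1.0]]
wrist_force: [0.2, -0.1, -0.5]
grip_width: 0.0632
t 27.625 p [0.6081 0.2784 0.033 ] psi 124.36 j [  18.   19.   94.   -0.   67. -106.] F [ 0.2 -0.1 -0.5] w 0.0632
[0.0022, -0.0004, 0.0225, -0.0018, 0.0024, -0.0024]
```

```bash
python3 -m jog '[255,0.0015,0,0.012,-0.001,0.001,0, 255,0.0015,0,0.018,-0.001,0.001,0, 255,0.0015,0,0.02,-0.001,0.001,0, 255,0.0015,0,0.02,-0.001,0.001,0, 255,0.0015,0,0.02,-0.001,0.001,0]';  python3 plan.py 0.6066 0.2769 0.0098 124.5
```

```text
time: 28.25
eef_pos: [0.6059, 0.2774, 0.0114]
tcp_rot: [[-0.825, -0.565, -0.001], [-0.565, 0.825, -0.001], [0.001, -0.0, -1.0]]
wrist_force: [0.0, -0.5, 1.0]
grip_width: 0.0632
t 28.25 p [0.6059 0.2774 0.0114] psi 124.38 j [  18.   21.   94.   -0.   65. -106.] F [ 0.  -0.5  1. ] w 0.0632
[-0.0003, -0.0008, 0.0016, -0.0002, -0.0009, -0.0021]
```

```bash
python3 -m jog '[255,0,0,0.0012,0,0,0, 255,0,0,0.0012,0,0,0, 255,0,0,0.0012,0,0,0]'; python3 -m jog '[0,0,0,0,0,0,0, 0,0,0,0,0,0,0, 0,0,0,0,0,0,0, 0,0,0,0,0,0,0, 0,0,0,-0.05,0,0,0, 0,0,0,-0.11,0,0,0, 0,0,0,-0.17,0,0,0, 0,0,0,-0.17,0,0,0]'; python3 plan.py 0.45 0.0 0.3 124.5
```

```text
time: 28.62
eef_pos: [0.6057, 0.2773, 0.01]
tcp_rot: [[-0.825, -0.565, -0.001], [-0.565, 0.825, -0.001], [0.001, -0.0, -1.0]]
wrist_force: [0.7, -0.3, -1.1]
grip_width: 0.063
time: 29.62
eef_pos: [0.6097, 0.2788, 0.1885]
tcp_rot: [[-0.825, -0.565, 0.012], [-0.565, 0.825, 0.004], [-0.012, -0.004, -1.0]]
wrist_force: [0.0, -0.1, 0.0]
grip_width: 0.0855
t 29.625 p [0.6097 0.2788 0.1885] psi 124.38 j [  18.   10.   89.   -0.   80. -106.] F [ 0.  -0.1  0. ] w 0.0855
[0.2879, -0.1403, -0.1144, -0.0039, 0.0119, -0.002]
```

```bash
python3 -m jog '[0,0.04,-0.02,-0.04,0,0,0, 0,0.08,-0.04,-0.08,0,0,0, 0,0.13,-0.063,-0.11,0,0,0, 0,0.18,-0.087,-0.11,0,0,0, 0,0.23,-0.11,-0.11,0,0,0, 0,0.27,-0.13,-0.11,0,0,0, 0,0.285,-0.14,-0.11,0,0,0, 0,0.285,-0.14,-0.11,0,0,0]'; python3 -m jog '[0,0,0,0,0,0,0, 0,0,0,0,0,0,0, 0,0,0,0,0,0,0, 0,0,0,0,0,0,0]'; python3 - <<'E'
from h import *
c=env.read_camera("top"); im=c["image"]; s=env.read_camera("scene")["image"]
a=cv2.resize(im[155:300,130:280],None,fx=2.7,fy=2.7,interpolation=cv2.INTER_CUBIC); b=cv2.resize(s[170:315,195:340],None,fx=2.7,fy=2.7,interpolation=cv2.INTER_CUBIC)
h=min(a.shape[0],b.shape[0]); cv2.imwrite("pics/f.png",np.hstack([a[:h],b[:h]])[:,:800,::-1]); 
cv2.imwrite("pics/ftop.png",im[:,:,::-1])
o={"obj":(.5889,.1828,.057),"post":(.512,.2941,.068),"mount":(.4944,.1999,.03),"wafer":(.6066,.2769,.025),"vial":(.4381,-.1148,.053),"tape":(.5666,-.1036,.018)}
g=cv2.cvtColor(im,cv2.COLOR_RGB2GRAY)
for n,P in o.items():
    p=proj(c,[P])[0]; x,y=p.astype(int); r={"wafer":25,"tape":24}.get(n,10); th=200 if r==10 or n=="wafer" else 105
    m=np.zeros_like(g); m[y-r:y+r,x-r:x+r]=(g[y-r:y+r,x-r:x+r]>th)*255
    k=cv2.findContours(m,0,1)[0]
    if len(k): u,q=cv2.minEnclosingCircle(max(k,key=cv2.contourArea)); print(n,"expected",p.round(1),"found",np.round(u,1),round(q,1),"err mm",((cast(c,[u],P[2])[0]-P)[:2]*1000).round(1))
E
```

```text
time: 30.62
eef_pos: [0.4493, 0.0003, 0.2894]
tcp_rot: [[-0.827, -0.563, -0.002], [-0.563, 0.827, -0.0], [0.002, 0.001, -1.0]]
wrist_force: [-0.2, -0.4, 0.7]
grip_width: 0.0855
time: 31.12
eef_pos: [0.4499, 0.0014, 0.2902]
tcp_rot: [[-0.825, -0.565, -0.001], [-0.565, 0.825, -0.001], [0.002, 0.0, -1.0]]
wrist_force: [0.1, 0.1, 0.3]
grip_width: 0.0855
obj expected [233.4 202.2] found [233.5 202.8] 6.3 err mm [-0.9 -0.1]
post expected [169.9 243.1] found [169.6 243.7] 3.7 err mm [-1.   0.7]
mount expected [224.6 255.1] found [216. 253.] 3.2 err mm [ 3.7 16.1]
wafer expected [186.  194.8] found [186.2 195.8] 17.5 err mm [-1.8 -0.4]
tape expected [388.6 219.4] found [388.7 219.4] 19.2 err mm [-0. -0.]
```

View pics/f.png

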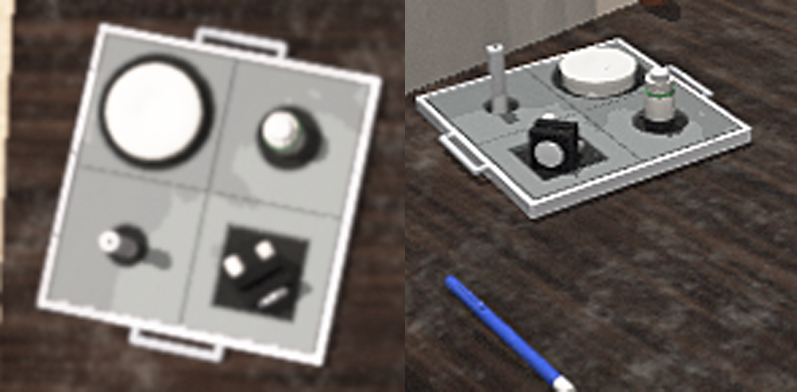

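```bash
python3 - <<'E'
from h import *
a=cv2.imread("pics/scene0.png")[:,:,::-1]; b=env.read_camera("scene")["image"]
for im in (a,b):
    h=cv2.cvtColor(np.ascontiguousarray(im),cv2.COLOR_RGB2HSV)[280:325,335:365]; m=((h[...,0]<16)&(h[...,1]>150)&(h[...,2]>80)).astype(np.uint8)
    M=cv2.moments(m); print(M['m00'],M['m10']/M['m00']+335,M['m01']/M['m00']+280)
print(env.hand_in())
E
```

```text
104.0 349.46153846153845 306.34615384615387
103.0 349.50485436893206 306.3592233009709
the job is handed in; nothing more can be done
None
```

I set the mirror mount, objective, post and wafer carrier in their own pockets and handed the job in at about 31 s of the 109 s limit. No verdict was reported.

**Round parts:** in the last top view the objective, post and wafer carrier were within about 2 mm of their pocket centres. They looked upright and seated in the top and scene views.

**Mirror mount:** the numeric check failed because it locked onto a knob, so its 16 mm offset is not the mount's origin. In both pictures the mount sits inside its square pocket. It was lowered to light floor contact with the gripper about 1 mm from the planned spot.

**Tape roll and vial:** the tape roll's measured shift was zero. The same check missed the vial in the top view. Comparing the first and last scene pictures instead, its orange part had moved less than 0.1 px.

The gripper was about 0.29 m up and clear of everything at hand-in.

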